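# Load the last cell into the speaker's battery sled

### The job

The kiosk's portable speaker is being given fresh cells: its battery sled lies on the worktop with one bay still empty. Take the orange cell out of the caddy and load it into the empty bay the right way round: flat end against the coil spring, button end rolled down past the retaining lip, so that it lies level under the lip and fully home. Leave the other cells and the things standing around where they are.

Things in the scene. Friction and masses are not known exactly. Their poses are not given: they have to be found in the camera images.
- cell_orange: The orange cell, loose: 26 mm across, 65 mm long with its button, about 90 g, black band near the button. Origin at its centre; x runs along it towards the button end, y and z turn as it rolls. The steel button is 9.4 mm across and stands 1.8 mm out of that end; the other end is flat.
- cell_button (a point): The middle of the tip of the orange cell's button, 32.5 mm from the cell's centre.
- sled: Dark grey fixed battery sled, two bays in line, 184 x 36 mm. Origin under its middle; x runs along it to the button ends. The +x bay holds a black cell; the -x one is empty: floor 7 mm up, + contact at x -3, spring wall at x -82 (30 mm high). Cheeks 28 mm apart, 8 mm over the floor, guide the cell's ends; from x -58 to -17 the frame is only 19 mm wide: room for fingers.
- bay_plus (a point): The point on the empty bay's + contact that the button's tip meets when home: 13 mm over the bay's floor, 20 mm over the worktop; axes as the sled's. Above it the retaining lip, 18 mm wide with a rounded edge, juts 5.5 mm out over the bay towards -x; its underside is 28 mm, its top 30.5 mm over the floor.
- bay_spring (a joint): How far the empty bay's coil spring is pressed, m: 0 free, grows as its cap is pushed to the sled's -x, stop at 0.014; 600 N/m. Free, the cap is 61 mm from the + contact; a cell that is home keeps it at 0.004. To roll the button end down past the lip, the flat end must stand 70 to 75 mm from the + contact (0.009 to 0.014 pressed, 5 to 8 N).
- spring_cap (a point): The middle of the face of the spring's round steel cap, 14 mm across, 13 mm over the bay's floor; moves with the spring.
- caddy: Grey cell caddy, 44 x 96 mm, does not move. Origin under its middle. Three troughs along its x, 30 mm apart in y (-30, 0, 30), each with one cell whose axis is 19 mm over the worktop, button to +x. Walls 24.5 mm high between the cells, 31 mm outside: no room for fingers beside a cell, but both its ends stand about 10 mm out of the trough, with free space beyond.
- bar_mat: Dark ribbed rubber bar mat, 160 x 150 x 4 mm, does not move, free for setting things down. Origin under its middle. Nine ribs run along its x, 16 mm apart (at y 0, 16, -16 and so on), 2.5 mm high. A cell laid along x between two ribs (as at y = 8) does not roll; its axis is then 17.3 mm over the worktop.
- cell_black_a: Black cell with a silver band, loose, in another trough of the caddy, same size as the orange one; origin at its centre. To be left there.
- cell_black_b: Another such black cell in the caddy, to be left there.
- speaker: The portable speaker, a brown-grey cylinder 84 mm across and 184 mm high, standing behind the mat; origin under its middle.
- tamper: Steel coffee tamper, 58 mm across, 86 mm high, standing behind the mat; origin under its middle.
- jigger: Steel double jigger, 47 mm across, 78 mm high, standing near the tamper; origin under its middle.
- steel_cup: Small steel cup, 56 mm across, 32 mm high, near the tamper; origin under its middle.
Things that resemble listed ones, but are neither listed nor needed, are in the scene too. Of the things like the cell_orange, leave any that is brown or yellow; of the rest the smaller one is meant.

How it is judged (in metres and radians):
At the end, for the whole second after the job is handed in: The orange cell lies at rest in the empty bay, its flat end to the spring: button tip within 2.5 mm of the + contact point along the bay, 4 mm sideways, 3 mm in height; axis within 0.08 rad of the bay's, centre at most 22.5 mm over the sled's underside; spring still pressed by over 2 mm (x of cell_button in the frame of bay_plus between -0.0025 and 0.0025 m and y of cell_button in the frame of bay_plus between -0.004 and 0.004 m and z of cell_button in the frame of bay_plus between -0.003 and 0.003 m and z of cell_orange in the frame of sled below 0.0225 m and x of cell_orange in the frame of bay_plus below -0.029 m and angle between the x axis of cell_orange and the x axis of sled, either way round below 0.08 rad and value of joint bay_spring above 0.002 m and linear speed of cell_orange below 0.02 m/s); the robot touches nothing.
It fails at once if a black cell in the caddy is moved by more than 20 mm (distance of any of cell_black_a, cell_black_b from where it was at the start of the episode above 0.02 m).
It fails at once if the speaker, tamper, jigger or steel cup is moved by more than 30 mm (distance of any of speaker, tamper, jigger, steel_cup from where it was at the start of the episode above 0.03 m).
It also fails if it takes over 66 s, if anything falls off the work surface, if the arm or the gripper's body presses on something with over 40 N, if the wrist force passes 120 N, or if a joint passes its speed limit or range.

### The arm

A 6-joint arm with a two-finger parallel gripper is mounted at the origin on a cart in front of the work surface, level with it; the furniture and walls round the work are solid. World frame = base frame: x ahead of the robot, y to its left, z up, the work surface at z = 0. Lengths are in mm, angles in rad, forces in N, time in s.
With the tool pointing down it reaches from about 300 to 775 mm from the base axis. Payload 14.6 kg.
Tool frame: the origin (TCP) lies at the very end of the fingers, on their centre line; the grasp point (between the pads) lies 19 mm behind it; z points along the fingers, y is the line along which they close (so a half turn about z gives the same grasp; the last joint's range is limited). The gripper opens to 94 mm and grips with 3 to 60 N. Pads are 16 mm wide; open, the fingers measure 119 mm over their backs; the gripper's body (75 mm by 177 mm) begins 78 mm behind the grasp point.
Start: joints at [-1.314, 0.3, 1.521, -0, 1.321, -0.067], TCP at [174.987, -521.41, 205.446] pointing down, gripper open.
Joint ranges: [-3.03, 3.03], [-0.79, 2.21], [0.23, 2.52], [-1.04, 4.18], [0, 3.07], [-2.55, 2.55]. Speed limits (rad/s): [2.22, 2.22, 2.57, 3.14, 3.14, 3.14].

### API

Orientations are given as [roll, pitch, yaw] about the fixed x, y, z axes, in that order (R = Rz(yaw) Ry(pitch) Rx(roll)).
In Python, from cell import manip, camera, get_calibration gives the robot as it stands. The module is installed in compiled form; this text tells all that it offers.
- The arm moves only by the tool jog_arm, never from a script. Its argument "plan" is one flat list of numbers, 6 for each row, row after row: the shift along the world's x, y, z in m, then the turn, a rotation vector about the world's x, y, z in degrees. A call has 1 to 20 rows; each row is the pose to reach, as a shift and turn from the pose commanded when the call began; what a row does not reach only later rows make up. A row lasts 1/10 s, in which the tool goes at most 50 mm and 8.59 degrees, less where a joint would pass 70% of its speed; a pose out of reach is approached as far as the arm can. A call with a gripper value outside its range is refused whole. "claw" is the finger opening in m, from 0 to 0.094, set as the call begins (left out, the last holds). The fingers move at their own pace and stop on an object; "force" is the grip in N (left out, the last holds). Time passes only in rows, so rows that repeat a pose let the fingers close. It gives the time, the measured TCP pose, the force, the opening and the grip force at its end, in the units of the state.
- manip.read_state(): the state, without advancing time (a new reading comes with each control period).
- camera(name): name is "scene" or "top" or "wrist"; returns (picture, depth): 480x640x3 uint8, red, green, blue; 480x640 float32, mm along the optical axis (not along the pixel's ray), 0 where there is no reading.
- get_calibration(name): a dict with "fx", "fy", "cx", "cy" (pixels), "k1" (the pictures are not rectified: a ray, as slopes to the right and down, at radius r is drawn at 1 + k1 r^2 times it, then the intrinsics apply), "origin" and "attitude" of the camera in the world. Camera axes: x right, y down, z forward; pixel columns grow to the right and rows downward; lengths in mm; the calibration is good to about 2 mm. A picture is of the moment at which its call begins: read the wrist's pose just before it. get_calibration takes no time and is no camera call; for the wrist camera it gives the pose at the moment of the call.
- manip.sign_off(): hands the job in; it is judged then, once.
The state is a dict: "clock": time; "joints": joint angles; "qd": joint speeds; "effort": joint torques, N m; "eef_pos": TCP position; "eef_rot": TCP orientation; "wrist_force": force on the tool from outside, world axes, zero at the start; "moment": the same for the moment, N m; "finger_gap": finger opening in mm; "finger_force": force on a finger pad.
Only numpy, scipy, OpenCV 4.12 (cv2) and the standard library are available. Lean on these libraries where they do the work, as an engineer would, in place of code of your own. Each camera call takes 0.05 s, during which the arm holds its last target. There are 200 camera calls.

## Working session

There is one attempt and no reset: what is moved stays moved. The work goes in short steps, Python scripts to look and compute and a tool call to move; the robot and the scene stay as the last step left them, time stands still between calls to the robot, and variables do not carry over. Pictures are saved under pics/ and viewed, at most 10 in all, crops included, and the job is handed in when it is done.

Besides the shell and the picture viewer there is one more tool, called after "Call:" as a command line: name --argument value ..., lists and objects as JSON in quotes. jog_arm: Moves the arm, as the interface text tells. Its arguments: {"type":"object","properties":{"plan":{"type":"array"},"claw":{"type":"number"},"force":{"type":"number"}},"required":["plan"]}

```bash
mkdir -p pics
cat > h.py <<'E'
import numpy as np, cv2
from cell import manip, camera, get_calibration
from scipy.spatial.transform import Rotation as R
def grab(n):
    c=get_calibration(n); p,d=camera(n); np.savez(f'{n}.npz',p=p,d=d,c=np.array(c,dtype=object)); return p,d,c
def load(n):
    z=np.load(f'{n}.npz',allow_pickle=True); return z['p'],z['d'],z['c'].item()
def att(c):
    a=np.array(c['attitude'],float); 
    return a if a.shape==(3,3) else (R.from_euler('xyz',a).as_matrix() if a.size==3 else R.from_quat(a).as_matrix())
def ray(c,u,v):
    K=np.array([[c['fx'],0,c['cx']],[0,c['fy'],c['cy']],[0,0,1]])
    q=cv2.undistortPoints(np.array([[[u,v]]],float),K,np.array([c['k1'],0,0,0.]))[0,0]
    return np.array([q[0],q[1],1.])
def px(c,d,u,v):
    return np.array(c['origin'])+att(c)@(ray(c,u,v)*d[int(round(v)),int(round(u))])
def pz(c,u,v,z):
    r=att(c)@ray(c,u,v); o=np.array(c['origin']); return o+r*(z-o[2])/r[2]
def proj(c,P):
    K=np.array([[c['fx'],0,c['cx']],[0,c['fy'],c['cy']],[0,0,1]])
    q=att(c).T@(np.array(P)-np.array(c['origin'])); 
    x=q[:2]/q[2]; x=x*(1+c['k1']*(x@x)); return np.array([c['fx']*x[0]+c['cx'],c['fy']*x[1]+c['cy']])
def save(n,img,s=1,box=None):
    if box: img=img[box[1]:box[3],box[0]:box[2]]
    cv2.imwrite(f'pics/{n}.png',cv2.cvtColor(cv2.resize(img,None,fx=s,fy=s,interpolation=cv2.INTER_CUBIC),cv2.COLOR_RGB2BGR))
E
python3 - <<'E'
from h import *
for n in ('top','scene'):
    p,d,c=grab(n); save(n+'0',p); print(n,c)
print(manip.read_state())
E
```

```text
top {'fx': 542.3763768441868, 'fy': 542.3763768441868, 'cx': 320.4481089572547, 'cy': 240.0698560059789, 'k1': -0.06855016251791383, 'origin': array([ 510.78522229,  218.52940262, 1315.74749995]), 'attitude': array([-3.07491184,  0.00328856, -1.59320443])}
scene {'fx': 440.06813361904403, 'fy': 440.06813361904403, 'cx': 318.97111748167265, 'cy': 238.2596237907882, 'k1': 0.011180116256399662, 'origin': array([ -1.60029604, 986.23355546, 617.31268216]), 'attitude': array([-2.10927661, -0.0236763 , -2.47826888])}
{'clock': 0.1, 'joints': array([-1.31361420e+00,  3.00425186e-01,  1.52151061e+00, -1.48645193e-05,
        1.32073758e+00, -6.66195556e-02]), 'qd': array([ 0.00034266, -0.00286544, -0.00190799, -0.00142204, -0.00022761,
        0.00086643]), 'effort': array([-1.76589194e-03, -5.32649624e+01, -3.53288019e+01,  7.08762067e-02,
        2.34931108e-02, -6.76391073e-05]), 'eef_pos': array([ 174.91645676, -521.18784995,  204.94133592]), 'eef_rot': array([-3.14051337e+00, -5.75777934e-05,  3.23805338e-01]), 'wrist_force': array([ 0.56778618,  0.85831953, -0.22219158]), 'moment': array([ 0.0234335 , -0.01176872, -0.01445599]), 'finger_force': 0.0, 'finger_gap': 93.9381362005673}
```

View pics/top0.png

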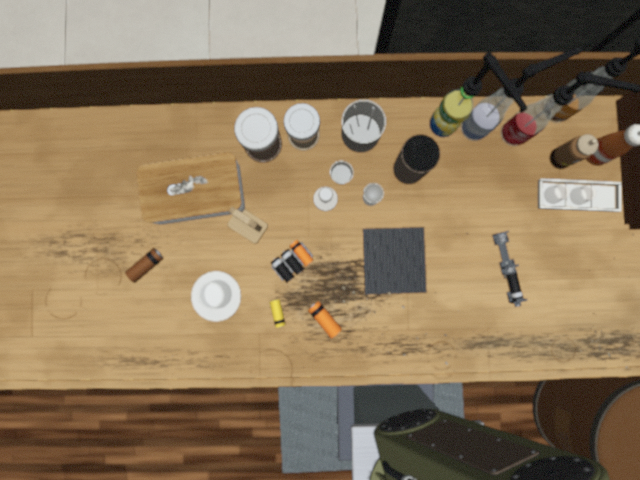

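View pics/scene0.png

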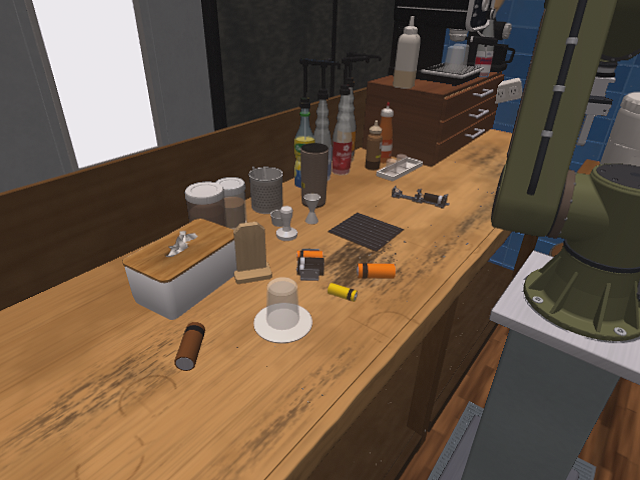

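The orange things in the top view are the cell in the caddy (301,254) and a bigger loose one (325,320). There is also a yellow cell (278,313) and a brown one (145,265). The meant one is the smaller orange cell in the caddy. The sled is at (508,268) and the mat at (394,260). I'll confirm in an enlarged crop.

Run:
```python
from h import *
p,d,c=load('top')
a=cv2.resize(p[225:335,255:345],None,fx=5,fy=5,interpolation=cv2.INTER_CUBIC)[:550]
b=cv2.resize(p[225:316,480:540],None,fx=5.5,fy=5.5,interpolation=cv2.INTER_CUBIC)
h=max(len(a),len(b)); f=lambda i:np.vstack([i,np.zeros((h-len(i),i.shape[1],3),np.uint8)])
save('crop1',np.hstack([f(a),f(b)]))
for u,v in [(301,254),(325,320),(278,313),(394,260),(500,238),(516,302),(508,268),(420,155),(300,330)]: print(u,v,px(c,d,u,v).round(1))
```

```text
301 254 [564.4 267.5  34.8]
325 320 [408.2 214.4  35.4]
278 313 [426.4 325.1  27.1]
394 260 [546.   44.4   6.8]
500 238 [ 593.5 -216.8    5.7]
516 302 [ 439.2 -237.2   40.2]
508 268 [ 519.9 -225.5   28.5]
420 155 [762.3   5.5 184.4]
300 330 [382.6 275.1  -1.6]
```

View pics/crop1.png

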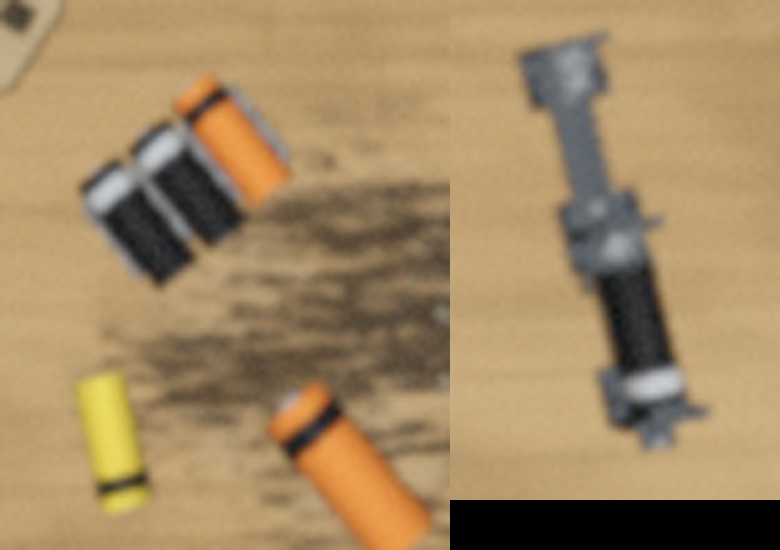

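The crop confirms it: the orange cell in the caddy is at (301,254), button and black band towards the upper left, and the loose orange one is clearly bigger. The sled's empty bay is its far half, with the spring wall at the top near (500,238). Next I measure clearances and hover over the caddy.

Run:
```python
from h import *
p,d,c=load('top')
cell=(px(c,d,301,254))
for b in [(293.8,243),(309,263)]: print('end',pz(c,*b,32).round(1))
for n,(u0,v0,u1,v1) in dict(stand=(228,203,270,245),mat=(355,220,432,300),cup=(310,155,388,212)).items():
    P=np.array([px(c,d,u,v) for u in range(u0,u1) for v in range(v0,v1)])
    Q=P[P[:,2]>(30 if n!='mat' else 3)]; print(n,Q.min(0).round(),Q.max(0).round(), np.percentile(Q,[5,95],axis=0).round())
for q in [(364,228),(424,227),(426,291),(365,294)]: print('mat',pz(c,*q,4).round(1))
# sled: orient
P=np.array([px(c,d,u,v) for u in range(485,535) for v in range(228,312)])
Q=P[(P[:,2]>5)]; m=Q.mean(0); w=np.linalg.svd(Q[:,:2]-m[:2])[2][0]; print('sled',m.round(1),w, np.degrees(np.arctan2(w[1],w[0])), ((Q-m)[:,:2]@w).min(),((Q-m)[:,:2]@w).max())
```

```text
end [591.1 284.2  32. ]
end [542.8 249.1  32. ]
stand [511. 219.  31.] [ 687.  439. 1316.] [[622. 362.  44.]
 [679. 424. 140.]]
mat [450. -49.   3.] [ 645.  219. 1316.] [[469. -30.   3.]
 [623. 118.  11.]]
cup [511.  74.  30.] [ 786.  222. 1316.] [[679.  80.  34.]
 [765. 219.  90.]]
mat [625.4 114.5   4. ]
mat [624.6 -31.7   4. ]
mat [469.5 -31.2   4. ]
mat [465.8 116.5   4. ]
sled [ 513.2 -225.2   38. ] [-0.266357   -0.96387445] -105.44760183983512 -427.063702146745 89.04679101060022
```

Call:
jog_arm --plan '[0.392,0.788,0.02,0,0,107.5,0.392,0.788,0.02,0,0,107.5,0.392,0.788,0.02,0,0,107.5,0.392,0.788,0.02,0,0,107.5,0.392,0.788,0.02,0,0,107.5,0.392,0.788,0.02,0,0,107.5,0.392,0.788,0.02,0,0,107.5,0.392,0.788,0.02,0,0,107.5,0.392,0.788,0.02,0,0,107.5,0.392,0.788,0.02,0,0,107.5,0.392,0.788,0.02,0,0,107.5,0.392,0.788,0.02,0,0,107.5,0.392,0.788,0.02,0,0,107.5,0.392,0.788,0.02,0,0,107.5,0.392,0.788,0.02,0,0,107.5,0.392,0.788,0.02,0,0,107.5,0.392,0.788,0.02,0,0,107.5,0.392,0.788,0.02,0,0,107.5,0.392,0.788,0.02,0,0,107.5,0.392,0.788,0.02,0,0,107.5]'

```text
clock: 2.1
eef_pos: [566.7, 266.6, 224.6]
eef_rot: [-3.14, -0.0, 2.201]
wrist_force: [0.3, -1.7, 0.7]
finger_gap: 94.3
finger_force: 0.0
```

Run:
```python
from h import *
p,d,c=grab('wrist'); save('w1',p); s=manip.read_state(); print(s['clock'],s['eef_pos'],s['eef_rot'],s['joints'],c['origin'],c['attitude'])
hsv=cv2.cvtColor(p,cv2.COLOR_RGB2HSV)
m=((hsv[...,0]<18)&(hsv[...,1]>200)&(hsv[...,2]>120)).astype(np.uint8)
n,l,st,ce=cv2.connectedComponentsWithStats(m)
for i in range(1,n):
    if st[i,4]>300: print(st[i],ce[i],px(c,d,*ce[i]).round(1))
```

```text
2.15 [566.69189582 266.02915756 225.01503648] [-3.14065544e+00 -1.23371416e-04  2.19992289e+00] [ 3.80454933e-01  4.60288333e-01  1.25658410e+00 -1.12268047e-04
  1.42565897e+00 -2.48655401e-01] [519.9772275  330.73930644 403.38770272] [2.86682748e+00 3.98576013e-04 6.29671309e-01]
```

View pics/w1.png

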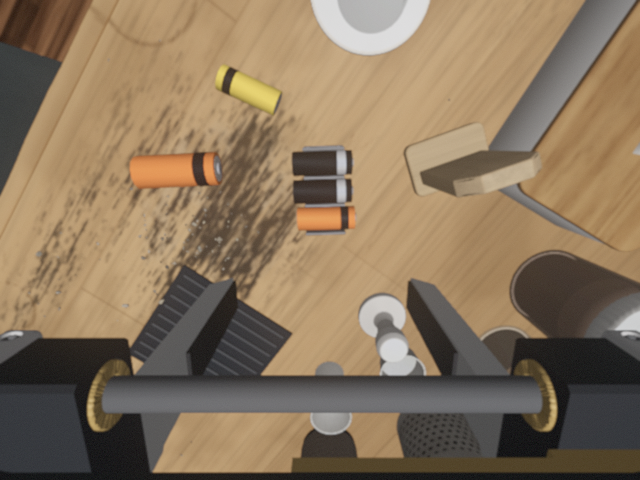

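Wrist view: orange cell at (326,218), flat end near (297,218), button near (357,218). The two black cells are beside it at y 162 and 191, and the tall stand is at (475,165). Now refining by colour.

Run:
```python
from h import *
p,d,c=load('wrist')
save('w1c',p,8,(280,138,372,242))
z=p[218,290:365]; print([tuple(map(int,x)) for x in z[::1][:10]],[tuple(map(int,x)) for x in z[50:72]])
hsv=cv2.cvtColor(p,cv2.COLOR_RGB2HSV); m=np.zeros((480,640),np.uint8)
m[200:236,288:362]=((hsv[...,0]<15)&(hsv[...,1]>215)&(hsv[...,2]>110))[200:236,288:362]
ys,xs=np.nonzero(m); print(xs.min(),xs.max(),ys.min(),ys.max(),len(xs))
for u in (300,312,325,337,352):
    y=ys[xs==u]; print(u,y.min(),y.max(), px(c,d,u,(y.min()+y.max())/2).round(1))
```

```text
[(107, 88, 67), (111, 91, 69), (117, 95, 72), (136, 111, 84), (155, 129, 98), (170, 143, 110), (192, 151, 113), (217, 156, 103), (227, 161, 97), (229, 163, 98)] [(197, 134, 84), (139, 95, 70), (91, 73, 68), (81, 71, 68), (86, 75, 72), (84, 74, 69), (80, 72, 69), (93, 75, 69), (163, 107, 76), (217, 146, 89), (230, 157, 94), (230, 157, 94), (230, 158, 94), (229, 156, 93), (223, 159, 113), (203, 161, 136), (188, 163, 137), (189, 162, 127), (191, 161, 123), (190, 160, 120), (186, 155, 117), (183, 152, 114)]Traceback (most recent call last):
  File "<stdin>", line 7, in <module>
    return umr_minimum(a, axis, None, out, keepdims, initial, where)
ValueError: zero-size array to reduction operation minimum which has no identity
```

View pics/w1c.png

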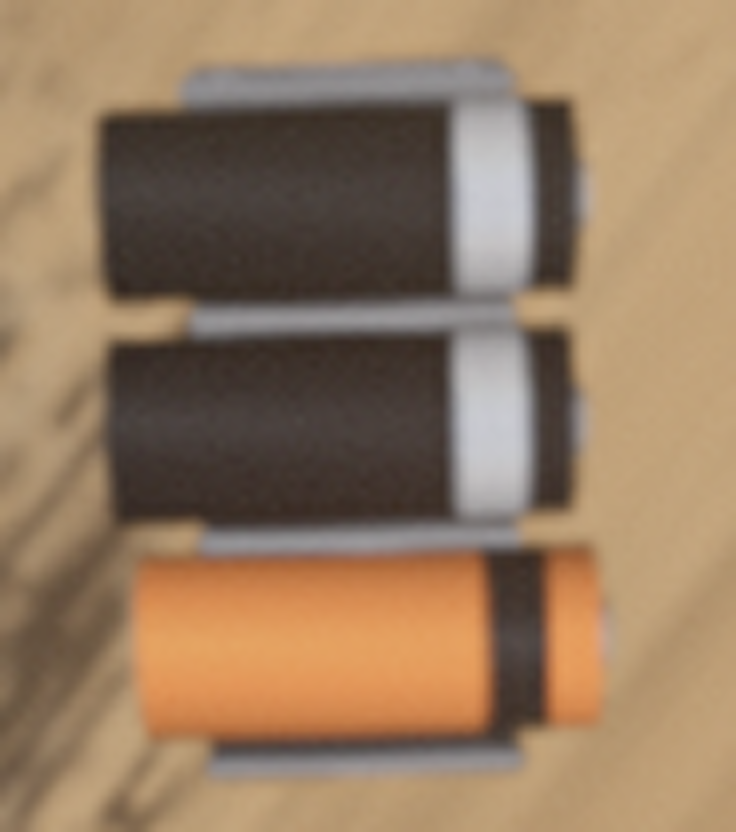

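Run:
```python
from h import *
p,d,c=load('wrist')
A=pz(c,297.3,218.4,24);A32=pz(c,297.3,218.4,32);B=pz(c,355.9,217.1,19);A19=pz(c,297.3,218.4,19)
print(A19,A32,B, np.linalg.norm((B-A32)[:2]))
print('yaw',np.degrees(np.arctan2(*(B-A19)[[1,0]])))
print(px(c,d,300,218),px(c,d,325,218),px(c,d,350,217))
C1=pz(c,(100+580)/16+280-.44,138+200/8-.44,19);C2=pz(c,(110+580)/16+280-.44,138+428/8-.44,19);print(C1,C2,np.linalg.norm(C1-C2))
# stand pts
uu,vv=np.meshgrid(range(400,550,2),range(115,205,2)); P=np.array([px(c,d,u,v) for u,v in zip(uu.ravel(),vv.ravel())])
yaw=np.radians(36); f=np.array([np.cos(yaw),np.sin(yaw)]); g=np.array([-f[1],f[0]])
Q=P[P[:,2]>70]; r=Q[:,:2]-((A19+B)/2)[:2]; k=(r@f)<170
print('stand along',np.percentile((r@f)[k],[1,5,50]),'perp',np.percentile((r@g)[k],[1,50,99]),'z',Q[k][:,2].max())
```

```text
[543.93762214 251.52746996  19.        ] [543.1272811 254.2064159  32.       ] [595.96930566 291.27209746  19.        ] 64.54567614691454
yaw 37.37455756697651
[545.25897227 256.20066205  31.58799036] [567.01877483 272.20982752  32.19507124] [588.41708191 288.80636895  30.75908545]
[530.4657933  316.97477073  19.        ] [548.92242052 292.8243966   19.        ] 30.39552038105585
stand along [ -5.55272823 101.12615678 129.41720308] perp [38.77963339 56.02104237 77.38197704] z 403.38770271831396
```

Call:
jog_arm --plan '[0.003,0.005,-0.05,0,0,1.3,0.003,0.005,-0.1,0,0,1.3,0.003,0.005,-0.15,0,0,1.3,0.003,0.005,-0.185,0,0,1.3,0.003,0.005,-0.205,0,0,1.3,0.003,0.005,-0.215,0,0,1.3,0.003,0.005,-0.22,0,0,1.3,0.003,0.005,-0.22,0,0,1.3]'

```text
clock: 2.95
eef_pos: [570.3, 271.3, 6.2]
eef_rot: [3.141, 0.0, 2.222]
wrist_force: [1.4, 0.4, 0.8]
finger_gap: 93.7
finger_force: 0.0
```

Call:
jog_arm --plan '[0,0,0,0,0,0,0,0,0,0,0,0,0,0,0,0,0,0,0,0,0,0,0,0,0,0,0,0,0,0,0,0,0,0,0,0]' --claw 0.05 --force 25

```text
clock: 3.55
eef_pos: [570.1, 271.7, 5.8]
eef_rot: [3.141, 0.0, 2.223]
wrist_force: [-1.4, -0.7, 3.7]
finger_gap: 64.9
finger_force: 25.0
```

Call:
jog_arm --plan '[0,0,0.03,0,0,0,0,0,0.07,0,0,0,-0.006,-0.0475,0.07,0,0,-7.6,-0.012,-0.095,0.07,0,0,-15.2,-0.018,-0.1425,0.07,0,0,-22.8,-0.024,-0.19,0.07,0,0,-30.4,-0.03,-0.2375,0.07,0,0,-37.9,-0.03,-0.2375,0.07,0,0,-37.9,-0.03,-0.2375,0.07,0,0,-37.9]'

```text
clock: 4.45
eef_pos: [540.0, 33.4, 75.5]
eef_rot: [3.142, -0.0, 1.56]
wrist_force: [0.7, 0.1, -0.4]
finger_gap: 64.6
finger_force: 25.0
```

Run:
```python
from h import *
p,d,c=grab('wrist'); save('w2',p); s=manip.read_state(); print(s['clock'],s['eef_pos'],s['eef_rot'],s['finger_gap'],s['joints'])
for y in (34,50,42): print(y,proj(c,[540,y,17.3]),proj(c,[480,y,6.5]),proj(c,[600,y,6.5]))
```

```text
4.5 [540.09466686  34.39568968  75.45548746] [ 3.14150078e+00 -2.04280114e-04  1.56201046e+00] 64.47744691737948 [-4.18405968e-03  4.24268102e-01  1.67703479e+00  2.36352720e-04
  1.04019696e+00  4.48222040e-03]
34 [321.84789093 260.47971676] [241.01300837 256.78716367] [402.66463578 255.0174345 ]
50 [321.60244619 238.76895875] [239.40812294 235.90209871] [403.7991456  234.08875505]
42 [321.72624241 249.71934067] [240.21744359 246.43234209] [403.22698451 244.64104853]
```

View pics/w2.png

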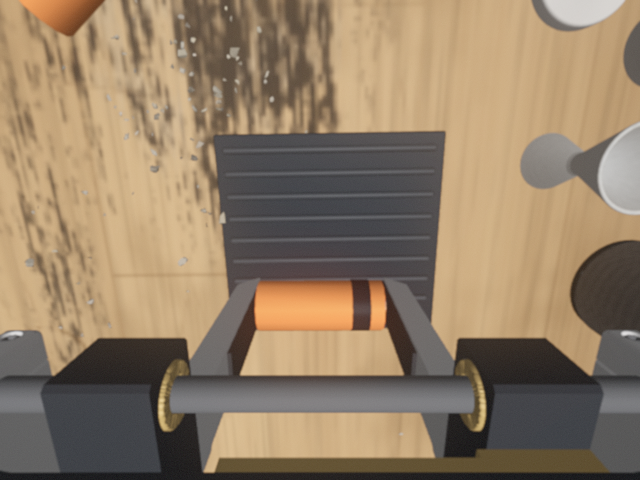

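The mat's ribs show at v 149, 173, 195, 217, 239, 260 and 279 (u≈330), with the cell held straight above the mat. The image suggests the ribs sit a few mm off from my top-view estimate, so I'm computing that.

Run:
```python
from h import *
from scipy.signal import find_peaks
p,d,c=load('wrist'); g=p.mean(2)
for u in (240,285,330,375,425):
    col=cv2.GaussianBlur(g[:,u-8:u+9].mean(1).reshape(-1,1),(1,5),1)[:,0]
    k=[x for x in find_peaks(col,prominence=2)[0] if 140<x<275]
    print(u,[(int(x),*pz(c,u,x,6.5)[:2].round(1)) for x in k])
print([pz(c,u,v,4).round(1) for u,v in [(215,135),(445,131)]])
# cell in hand
print([px(c,d,u,v).round(1) for u,v in [(262,305),(300,305),(340,305),(380,305)]], [pz(c,257,305,60).round(1),pz(c,387,305,60).round(1)])
t=np.load('top.npz',allow_pickle=True);
```

```text
240 [(150, np.float64(484.9), np.float64(110.5)), (158, np.float64(484.5), np.float64(105.2)), (174, np.float64(483.7), np.float64(94.4)), (182, np.float64(483.3), np.float64(88.9)), (197, np.float64(482.5), np.float64(78.4)), (219, np.float64(481.4), np.float64(62.5)), (240, np.float64(480.2), np.float64(46.9)), (261, np.float64(479.0), np.float64(30.7))]
285 [(149, np.float64(515.7), np.float64(110.8)), (157, np.float64(515.5), np.float64(105.5)), (173, np.float64(515.1), np.float64(94.7)), (181, np.float64(514.8), np.float64(89.2)), (196, np.float64(514.4), np.float64(78.7)), (218, np.float64(513.8), np.float64(62.9)), (239, np.float64(513.2), np.float64(47.3)), (260, np.float64(512.6), np.float64(31.1))]
330 [(149, np.float64(546.4), np.float64(110.5)), (156, np.float64(546.4), np.float64(105.9)), (172, np.float64(546.3), np.float64(95.1)), (179, np.float64(546.3), np.float64(90.3)), (195, np.float64(546.3), np.float64(79.1)), (203, np.float64(546.3), np.float64(73.4)), (217, np.float64(546.2), np.float64(63.3)), (239, np.float64(546.1), np.float64(46.9)), (259, np.float64(546.1)
[... 325 characters left out ...]
64(62.9)), (238, np.float64(579.1), np.float64(47.3)), (259, np.float64(579.6), np.float64(31.1))]
425 [(147, np.float64(611.2), np.float64(111.1)), (154, np.float64(611.6), np.float64(106.5)), (171, np.float64(612.3), np.float64(95.0)), (180, np.float64(612.8), np.float64(88.8)), (194, np.float64(613.5), np.float64(79.1)), (216, np.float64(614.5), np.float64(63.2)), (237, np.float64(615.6), np.float64(47.6)), (258, np.float64(616.7), np.float64(31.5))]
[array([468. , 120.5,   4. ]), array([624.8, 121.4,   4. ])]
[array([511.3,  39.7, 101. ]), array([529.3,  38.5,  99. ]), array([548.6,  38.3,  99.2]), array([567.9,  38.4,  99.7])] [array([500.5,  20.2,  60. ]), array([579.2,  19.3,  60. ])]
```

Call:
jog_arm --plan '[0,0.005,-0.035,0,0,0.8,0,0.005,-0.055,0,0,0.8,0,0.005,-0.065,0,0,0.8,0,0.005,-0.068,0,0,0.8,0,0.005,-0.068,0,0,0.8]'

```text
clock: 5.0
eef_pos: [540.3, 39.7, 7.8]
eef_rot: [3.141, -0.0, 1.576]
wrist_force: [0.6, -0.0, -0.5]
finger_gap: 64.2
finger_force: 25.0
```

Call:
jog_arm --plan '[0,0,0,0,0,0,0,0,0,0,0,0,0,0,0,0,0,0,0,0,0,0,0,0,0,0,0.02,0,0,0,0,0,0.06,0,0,0,0,0,0.1,0,0,0,0,0,0.1,0,0,0]' --claw 0.09

```text
clock: 5.8
eef_pos: [542.3, 39.1, 112.7]
eef_rot: [3.133, 0.0, 1.575]
wrist_force: [-0.7, 0.1, 0.8]
finger_gap: 89.9
finger_force: 0.0
```

Run:
```python
from h import *
p,d,c=grab('wrist'); save('w3',p); s=manip.read_state(); print(s['clock'],s['eef_pos'],s['eef_rot'],s['finger_gap'],s['wrist_force'])
g=p.astype(int); m=(g[...,0]-g[...,2]>70)&(g[...,0]>150)&(d>0)
m[:,:180]=0;m[:,480:]=0;m[:180]=0
ys,xs=np.nonzero(m); 
P=np.array([px(c,d,x,y) for x,y in zip(xs,ys)]); k=(P[:,2]>15)&(P[:,2]<40); print(k.sum(),xs[k].min(),xs[k].max(),ys[k].min(),ys[k].max())
```

```text
5.85 [541.17931137  39.06908552 109.84030423] [ 3.13677841e+00 -2.23271462e-05  1.57512546e+00] 90.2717828969698 [-0.27717493  0.12442191 -1.64199864]
2106 277 357 233 263
```

View pics/w3.png

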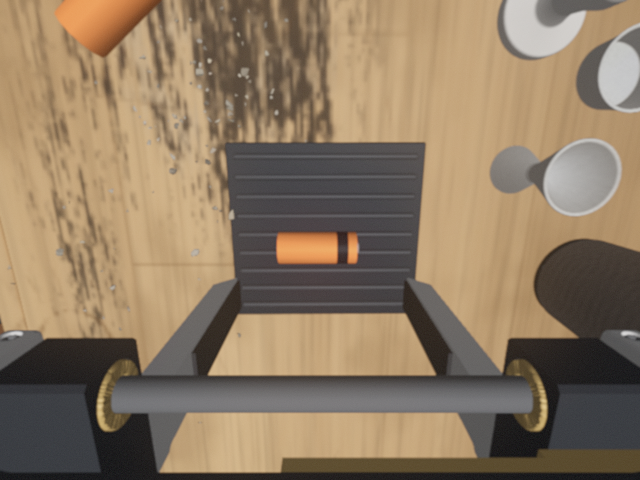

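The cell lies in a groove between two ribs: flat end at about (277,248), button tip at about (359,248).

Run:
```python
from h import *
p,d,c=load('wrist')
A=pz(c,276.5,249,17.3);A30=pz(c,276.5,249,30.3);B=pz(c,359,247.5,17.3); print(A,A30,B,(A+B)/2, np.degrees(np.arctan2(*(B-A)[[1,0]])))
p,d,c=grab('wrist'); s=manip.read_state(); print(s['eef_pos'],s['eef_rot'])
g=p.astype(int); m=(g[...,0]-g[...,2]>70)&(g[...,0]>150)&(d>0)
ys,xs=np.nonzero(m&(np.mgrid[:480,:640][0]>180)&(np.mgrid[:480,:640][1]>250)&(np.mgrid[:480,:640][1]<370)&(np.mgrid[:480,:640][0]<275)); 
print(xs.min(),xs.max(),ys.min(),ys.max()); vm=(ys.min()+ys.max())/2
A=pz(c,xs.min()-.5,vm,17.3);B=pz(c,xs.max()+.5,vm,17.3);print(A,B,(A+B)/2)
```

```text
[506.25279161  37.14897639  17.3       ] [507.85029169  40.98988239  30.3       ] [573.60186244  38.49922653  17.3       ] [539.92732702  37.82410146  17.3       ] 1.148542519757591
[540.18669895  39.0442988  107.92297703] [ 3.14012108e+00 -1.96996650e-06  1.57512442e+00]
278 359 234 264
[505.87108296  37.93287763  17.3       ] [572.15753084  38.07432688  17.3       ] [539.0143069   38.00360226  17.3       ]
```

Call:
jog_arm --plan '[0.003,0,0,0,0,8.5,0.003,0,0,0,0,17,0.003,0,0,0,0,25.5,0.003,0,0,0,0,34,0.003,0,0,0,0,42.5,0.003,0,0,0,0,51,0.003,0,0,0,0,59.5,0.003,0,0,0,0,68,0.003,0,0,0,0,76.5,0.003,0,0,0,0,85,0.003,0,0,0,0,90,0.003,0,-0.04,0,0,90,0.003,0,-0.075,0,0,90,0.003,0,-0.092,0,0,90,0.003,0,-0.1,0,0,90,0.003,0,-0.1,0,0,90]' --claw 0.06

```text
clock: 7.5
eef_pos: [542.2, 39.1, 6.0]
eef_rot: [-3.142, -0.003, -3.137]
wrist_force: [0.7, -0.4, 0.2]
finger_gap: 59.9
finger_force: 0.0
```

Call:
jog_arm --plan '[0,0,0,0,0,0,0,0,0,0,0,0,0,0,0,0,0,0,0,0,0,0,0,0,0,0,0,0,0,0,0,0,0,0,0,0]' --claw 0.015 --force 45

```text
clock: 8.1
eef_pos: [543.2, 38.5, 7.9]
eef_rot: [-3.141, 0.0, -3.137]
wrist_force: [-1.8, -4.2, 4.0]
finger_gap: 24.6
finger_force: 45.0
```

Call:
jog_arm --plan '[0,0,0.04,0,0,0,0,0,0.08,0,0,-8.5,-0.003,-0.014,0.107,0,0,-17,-0.006,-0.028,0.107,0,0,-25.5,-0.009,-0.042,0.107,0,0,-34,-0.012,-0.056,0.107,0,0,-42.5,-0.015,-0.07,0.107,0,0,-51,-0.018,-0.084,0.107,0,0,-59.5,-0.021,-0.098,0.107,0,0,-68,-0.024,-0.112,0.107,0,0,-76.5,-0.027,-0.128,0.107,0,0,-85,-0.03,-0.144,0.107,0,0,-93.5,-0.033,-0.16,0.107,0,0,-102,-0.036,-0.176,0.107,0,0,-110.5,-0.039,-0.192,0.107,0,0,-119,-0.042,-0.206,0.107,0,0,-127.5,-0.045,-0.22,0.107,0,0,-136,-0.048,-0.235,0.107,0,0,-144.5,-0.05,-0.248,0.107,0,0,-153,-0.053,-0.257,0.107,0,0,-161.5]'

```text
clock: 10.1
eef_pos: [489.8, -218.7, 114.4]
eef_rot: [3.142, -0.0, 0.321]
wrist_force: [-0.5, 0.1, -0.6]
finger_gap: 24.7
finger_force: 45.0
```

Call:
jog_arm --plan '[0,0,0,0,0,-8,0,0,0,0,0,-11,0,0,0,0,0,-11,0,0,0,0,0,-11]'

```text
clock: 10.5
eef_pos: [490.0, -217.9, 114.5]
eef_rot: [-3.142, 0.0, 0.137]
wrist_force: [-0.6, 0.8, -1.1]
finger_gap: 24.8
finger_force: 45.0
```

Run:
```python
from h import *
s=manip.read_state();p,d,c=grab('wrist'); save('w4',p); print(s['clock'],s['eef_pos'],s['eef_rot'],s['finger_gap'],s['joints'])
```

```text
10.5 [ 489.97276989 -217.85230205  114.4616012 ] [-3.14159212e+00  5.24257688e-06  1.37302385e-01] 24.81600152167953 [-4.86679178e-01  3.62798139e-01  1.66115774e+00 -2.92279235e-06
  1.11764134e+00  9.46816044e-01]
```

View pics/w4.png

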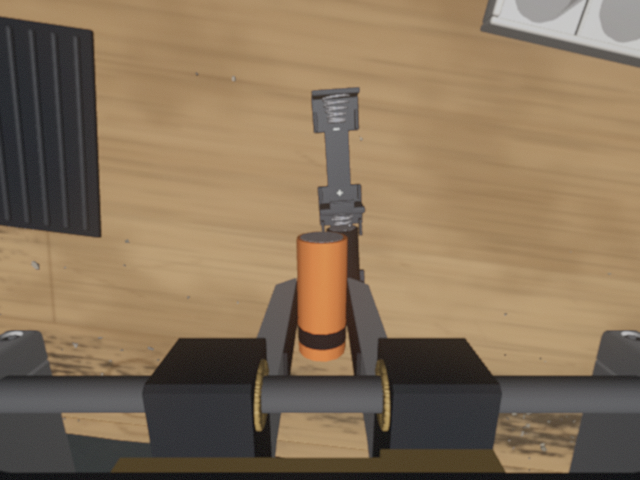

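The cell is held at (322,295) with its flat end pointing to the sled's spring side. The empty bay runs from the spring wall near (335,95) to the lip near (341,208). One enlarged crop, rotated, for reading it.

Run:
```python
from h import *
p,d,c=load('wrist')
q=np.rot90(p[80:240,300:380]).copy()  # row r -> u=379-r ; col -> v=80+col
save('w4c',q,5)
for v in range(84,232,4):
    print(v,[tuple(px(c,d,u,v).round(0).astype(int)) for u in (324,330,336,342,348,354)])
```

```text
84 [(np.int64(614), np.int64(-202), np.int64(-1)), (np.int64(615), np.int64(-207), np.int64(0)), (np.int64(615), np.int64(-212), np.int64(0)), (np.int64(616), np.int64(-216), np.int64(1)), (np.int64(616), np.int64(-221), np.int64(-1)), (np.int64(617), np.int64(-225), np.int64(-2))]
88 [(np.int64(611), np.int64(-203), np.int64(0)), (np.int64(612), np.int64(-207), np.int64(-1)), (np.int64(612), np.int64(-212), np.int64(0)), (np.int64(608), np.int64(-216), np.int64(29)), (np.int64(609), np.int64(-220), np.int64(31)), (np.int64(610), np.int64(-224), np.int64(29))]
92 [(np.int64(604), np.int64(-204), np.int64(28)), (np.int64(605), np.int64(-208), np.int64(29)), (np.int64(605), np.int64(-212), np.int64(29)), (np.int64(606), np.int64(-216), np.int64(30)), (np.int64(607), np.int64(-220), np.int64(28)), (np.int64(607), np.int64(-224), np.int64(29))]
96 [(np.int64(602), np.int64(-204), np.int64(23)), (np.int64(602), np.int64(-208), np.int64(29)), (np.int64(602), np.int64(-212), np.int64(31)), (np.int64(605), np.int64(-217), np.int64(17)), (np.int64(606), np.int64(-221), np.int64(16)), (np.int6
[... 8668 characters left out ...]
4(511), np.int64(-232), np.int64(7)), (np.int64(512), np.int64(-237), np.int64(6)), (np.int64(513), np.int64(-242), np.int64(5))]
224 [(np.int64(506), np.int64(-217), np.int64(6)), (np.int64(506), np.int64(-222), np.int64(5)), (np.int64(511), np.int64(-226), np.int64(24)), (np.int64(508), np.int64(-232), np.int64(7)), (np.int64(511), np.int64(-236), np.int64(19)), (np.int64(508), np.int64(-243), np.int64(-1))]
228 [(np.int64(505), np.int64(-218), np.int64(15)), (np.int64(506), np.int64(-222), np.int64(19)), (np.int64(507), np.int64(-227), np.int64(21)), (np.int64(508), np.int64(-231), np.int64(23)), (np.int64(509), np.int64(-236), np.int64(23)), (np.int64(510), np.int64(-241), np.int64(25))]
```

View pics/w4c.png

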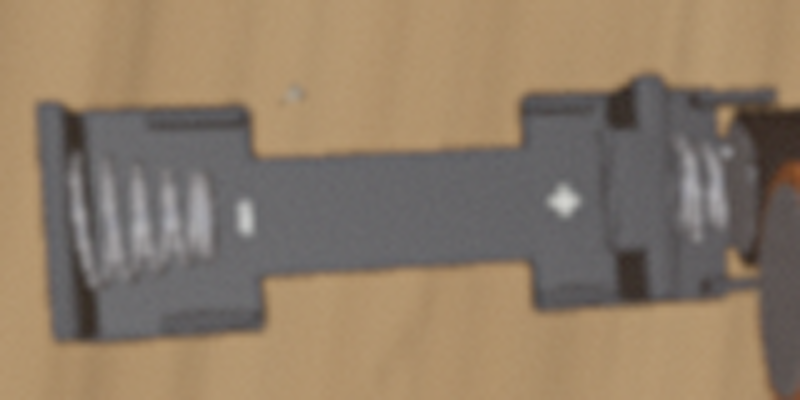

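Run:
```python
from h import *
p,d,c=load('wrist')
f=lambda X,Y,z: pz(c,379.4-Y/5,79.6+X/5,z)
e=[f(252,158,7),f(262,275,7),f(525,150,7),f(535,262,7)]
print(*[x.round(1) for x in e]); P58=(e[0]+e[1])/2;P17=(e[2]+e[3])/2
t=P17-P58; print('len',np.linalg.norm(t),'yaw',np.degrees(np.arctan2(t[1],t[0])),'widths',np.linalg.norm(e[0]-e[1]),np.linalg.norm(e[2]-e[3]))
L=f(610,189,37);W=(f(40,103,37)+f(55,342,37))/2; print('lip',L,'wall outer',W, np.linalg.norm(f(40,103,37)-f(55,342,37)))
t2=L-W; print(np.linalg.norm(t2),np.degrees(np.arctan2(t2[1],t2[0])))
# outer floor edges
for q in [(85,108),(95,337),(245,105),(265,328),(525,97),(540,307)]: print(q,f(*q,15).round(1),f(*q,7).round(1))
ux=t[:2]/np.linalg.norm(t[:2]); o=((P58+P17)/2)[:2]+37.5*ux; print('sled origin',o,ux)
for n,P in dict(lip=L,wall=W,A=px(c,d,342,204)).items():
    r=P[:2]-o; print(n,r@ux, r@np.array([-ux[1],ux[0]]))
# cell in hand: silhouette
g=p.astype(int); m=(g[...,0]-g[...,2]>70)&(g[...,0]>150); 
for v in (250,270,290,310,320):
    xs=np.nonzero(m[v,280:360])[0]+280; w=pz(c,(xs.min()+xs.max())/2,v,124); print(v,xs.min(),xs.max(),w.round(1))
```

```text
[ 582.6 -225.4    7. ] [ 578.7 -207.6    7. ] [ 541.2 -233.3    7. ] [ 537.1 -215.5    7. ]
len 42.21156682609451 yaw -169.19943460280783 widths 18.26427757470474 18.22077457765766
lip [ 530.95024101 -226.77831231   37.        ] wall outer [ 605.81649399 -210.67932028   37.        ] 32.35813690953354
76.57762976161035 -167.8641099559259
(85, 108) [ 606.4 -228.5   15. ] [ 607.5 -229.2    7. ]
(95, 337) [ 600.4 -195.2   15. ] [ 601.3 -194.9    7. ]
(245, 105) [ 584.3 -232.7   15. ] [ 584.8 -233.4    7. ]
(265, 328) [ 576.8 -199.7   15. ] [ 577.1 -199.5    7. ]
(525, 97) [ 543.1 -240.8   15. ] [ 542.4 -241.8    7. ]
(540, 307) [ 536.2 -208.3   15. ] [ 535.4 -208.4    7. ]
sled origin [ 523.07735047 -227.47763955] [-0.9822854  -0.18739101]
lip -7.864473087753494 0.7883699590335292
wall -84.42130680516011 -0.9961722992563309
A -6.091512093196624 1.0134629697359792
250 296 345 [ 517.7 -213.2  124. ]
270 297 345 [ 507.1 -214.9  124. ]
290 299 344 [ 496.2 -216.6  124. ]
310 299 344 [ 484.9 -218.2  124. ]
320 299 344 [ 479.1 -219.   124. ]
```

```bash
cat >> h.py <<'E'
ang=np.radians(11.5); UX=np.array([-np.cos(ang),-np.sin(ang),0]); O=np.array([522.8,-227.5,0]); O=O  # sled origin
M=np.array([559.9,-220.45,0]); O=M+37.3*UX; UZ=np.array([0,0,1.])
S=3.0; H=9.3
def tcp(xc,zl,th,H=H,S=S):
    """cell tilt th deg, flat face at cap upper edge (Z20) or F at bay x=xc, lowest corner zl over floor -> TCP world"""
    t=np.radians(th); a=np.array([np.cos(t),np.sin(t)]); n=np.array([-np.sin(t),np.cos(t)])
    Fz=zl+13*np.cos(t); zt=min(20,Fz+13*np.cos(t)); Fx=xc+(zt-Fz)*np.tan(t)
    C=np.array([Fx,Fz])+32.5*a; T=C+S*a-H*n
    low=np.array([Fx,Fz])-13*n+63.2*a
    return O+UX*(T[0]-3)+UZ*(T[1]+7), low
E
python3 - <<'E'
from h import *
p,d,c=load('wrist')
for v in range(226,256,2): print(v,px(c,d,322,v).round(1),p[v,322])
print('O',O)
for a in [(-50,50,40),(-55,25,40),(-58,2,40),(-73,2,40),(-73.5,1.5,30),(-73.5,1.5,20),(-73.5,1,10),(-73.5,.5,0)]: T,l=tcp(*a); print(a,T.round(1),l.round(1))
E
```

```text
226 [ 505.9 -215.7   14.8] [98 89 86]
228 [ 504.2 -216.    14.6] [102  91  86]
230 [ 502.6 -216.2   14.9] [108  95  85]
232 [ 524.6 -213.   113.9] [93 84 79]
234 [ 524.8 -212.9  119. ] [91 84 82]
236 [ 524.6 -213.   122.4] [94 86 84]
238 [ 524.7 -212.9  127. ] [91 84 81]
240 [ 524.8 -212.9  131.2] [91 82 79]
242 [ 524.7 -212.9  134.4] [133 110 102]
244 [ 524.2 -213.   136.2] [203 132  75]
246 [ 523.5 -213.1  137. ] [212 140  81]
248 [ 522.2 -213.3  135.7] [212 139  80]
250 [ 521.3 -213.4  136.2] [212 141  82]
252 [ 520.3 -213.5  135.8] [212 140  81]
254 [ 519.5 -213.7  136.4] [212 141  82]
O [ 523.34880852 -227.88642395    0.        ]
(-50, 50, 40) [ 575.6 -217.2   82.7] [-26.8  90.6]
(-55, 25, 40) [ 560.  -220.4   57.7] [-10.8  65.6]
(-58, 2, 40) [ 544.  -223.7   34.7] [ 5.5 42.6]
(-73, 2, 40) [ 558.7 -220.7   34.7] [-9.5 42.6]
(-73.5, 1.5, 30) [ 559.5 -220.5   29.5] [-8.1 33.1]
(-73.5, 1.5, 20) [ 560.3 -220.4   24.1] [-7.4 23.1]
(-73.5, 1, 10) [ 561.4 -220.1   17.8] [-7.9 12. ]
(-73.5, 0.5, 0) [ 563.5 -219.7   11.2] [-10.3   0.5]
```

```bash
sed -i 's/^S=3.0; H=9.3/S=2.6; H=9.0/' h.py
python3 - <<'E'
from h import *
print('axis',-np.cross(UZ,UX))
s=manip.read_state(); p0=np.array([490,-217.9,114.5]);prev=p0
for a in [(-57.5,4,43),(-61,4,43),(-73,3,43),(-73.5,2,30),(-73.5,1.5,20),(-73.5,1,10),(-73.5,.5,0)]: T,l=tcp(*a); print(a,T.round(1),'from hover',(T-p0).round(1),l.round(1))
E
```

```text
axis [-0.19936793  0.9799247  -0.        ]
(-57.5, 4, 43) [ 545.5 -223.4   37.9] from hover [ 55.5  -5.5 -76.6] [ 3.6 47.1]
(-61, 4, 43) [ 549.  -222.7   37.9] from hover [ 59.   -4.8 -76.6] [ 0.1 47.1]
(-73, 3, 43) [ 559.8 -220.5   36.9] from hover [ 69.8  -2.6 -77.6] [-10.9  46.1]
(-73.5, 2, 30) [ 560.3 -220.4   30. ] from hover [ 70.3  -2.5 -84.5] [-8.4 33.6]
(-73.5, 1.5, 20) [ 560.7 -220.3   24.3] from hover [ 70.7  -2.4 -90.2] [-7.4 23.1]
(-73.5, 1, 10) [ 561.8 -220.1   18. ] from hover [ 71.8  -2.2 -96.5] [-7.9 12. ]
(-73.5, 0.5, 0) [ 563.9 -219.6   11.5] from hover [  73.9   -1.7 -103. ] [-10.3   0.5]
```

Call:
jog_arm --plan '[0.03,-0.003,0,0,0,2,0.0555,-0.0055,0,0,0,3.6,0.0555,-0.0055,0,0,0,3.6]'

```text
clock: 10.85
eef_pos: [547.3, -223.3, 114.2]
eef_rot: [3.141, -0.001, 0.201]
wrist_force: [-1.2, -1.0, -1.6]
finger_gap: 25.4
finger_force: 45.0
```

Call:
jog_arm --plan '[0,0,0,-1.4,7.02,0,0,0,0,-2.85,14.04,0,0,0,0,-4.3,21.06,0,0,0,0,-5.7,28.1,0,0,0,0,-7.1,35.1,0,0,0,0,-8.57,42.14,0,0,0,0,-8.57,42.14,0,0,0,0,-8.57,42.14,0]'

```text
clock: 11.65
eef_pos: [545.4, -223.3, 113.7]
eef_rot: [3.141, 0.749, 0.199]
wrist_force: [0.4, -0.7, -0.4]
finger_gap: 24.8
finger_force: 45.0
```

Run:
```python
from h import *
s=manip.read_state(); print(s['clock'],s['eef_pos'].round(1),s['eef_rot'],s['joints'].round(2),s['wrist_force'].round(1))
r=R.from_euler('xyz',s['eef_rot']).as_matrix(); print('tool z',r[:,2],'tool y',r[:,1], 'want y',np.cross(UZ,UX), 'tilt',np.degrees(np.arccos(-r[2,2])))
```

```text
11.65 [ 545.4 -223.3  113.7] [3.1405126  0.74861849 0.1987243 ] [-0.3   0.9   0.97 -0.36  1.93  1.06] [ 0.4 -0.7 -0.4]
tool z [-0.66701839 -0.13542741 -0.73262943] tool y [ 1.98139433e-01 -9.80173525e-01  7.91282192e-04] want y [ 0.19936793 -0.9799247   0.        ] tilt 42.89271603113308
```

Call:
jog_arm --plan '[0,0,-0.03,0,0,0,0,0,-0.05,0,0,0,0,0,-0.065,0,0,0,0,0,-0.072,0,0,0,0,0,-0.0766,0,0,0,0,0,-0.0766,0,0,0,0,0,-0.0766,0,0,0]'

```text
clock: 12.35
eef_pos: [545.8, -223.5, 38.5]
eef_rot: [3.139, 0.749, 0.197]
wrist_force: [-0.2, 0.4, 0.2]
finger_gap: 24.6
finger_force: 45.0
```

Run:
```python
from h import *
s=manip.read_state(); print(s['clock'],s['eef_pos'].round(1),s['wrist_force'].round(1),s['moment'].round(2))
p,d,c=grab('wrist')
# side view projected: list 3D points in sled frame over region near flat end
vv,uu=np.mgrid[0:480:1,150:500:1]; 
K=np.array([[c['fx'],0,c['cx']],[0,c['fy'],c['cy']],[0,0,1]]);q=cv2.undistortPoints(np.stack([uu.ravel(),vv.ravel()],1)[:,None].astype(float),K,np.array([c['k1'],0,0,0.]))[:,0]
dd=d[vv.ravel(),uu.ravel()]; P=c['origin']+(np.c_[q,np.ones(len(q))]*dd[:,None])@att(c).T
r=P-O; X=r@UX+3; Y=r@np.cross(UZ,UX); Z=r[:,2]-7; col=p[vv.ravel(),uu.ravel()].astype(int)
ok=(dd>0)&(abs(Y)<25)&(X>-100)&(X<20)&(Z>-10)
or_=ok&(col[:,0]-col[:,2]>60)&(col[:,0]>110)&(Z>0)
# in bay: max height map along X (Y~0) for orange/other
for x in range(-92,10,3):
    k=ok&(abs(X-x)<1.5)&(abs(Y)<5); 
    if k.sum(): print(x,k.sum(),np.percentile(Z[k],[5,50,95]).round(1), 'orange',(or_&k).sum())
k=ok&(Z>24)&(X<-78)&(X>-90); print('wall Y',np.percentile(Y[k],[1,50,99]).round(1),'X',np.percentile(X[k],[2,98]).round(1),'Zmax',np.percentile(Z[k],98))
k=or_; print('orange Y',np.percentile(Y[k],[1,50,99]).round(1))
```

```text
12.35 [ 545.8 -223.5   38.5] [-0.2  0.4  0.2] [ 0.11 -0.43 -0.  ]
-92 125 [-8.3 -7.5 -6.7] orange 0
-89 111 [-8.3 -7.5 -6.7] orange 0
-86 107 [-8.4 -7.5 -6.8] orange 0
-83 1263 [-7.4  9.2 21.9] orange 0
-80 130 [-8.1 22.  22.8] orange 0
-77 41 [21.2 22.2 22.9] orange 0
-74 70 [19.5 21.  21.9] orange 0
-71 56 [19.1 19.9 21.1] orange 0
-68 34 [18.2 19.5 20.5] orange 0
-65 45 [17.4 18.8 19.8] orange 0
-62 93 [10.6 18.1 21.1] orange 5
-59 213 [20.5 23.6 26. ] orange 170
-56 213 [17.3 26.3 28.6] orange 167
-53 224 [14.  28.9 31.6] orange 175
-50 188 [11.9 32.  34.1] orange 164
-47 168 [32.7 34.9 37.1] orange 165
-44 169 [35.8 37.8 39.9] orange 169
-41 168 [38.4 40.7 43.2] orange 168
-38 156 [41.4 43.4 45.3] orange 156
-35 153 [44.  46.1 48.2] orange 153
-32 156 [46.8 49.1 51.1] orange 156
-29 139 [49.6 51.7 53.4] orange 139
-26 161 [52.8 54.6 56.7] orange 111
-23 142 [55.8 57.7 59.5] orange 2
-20 130 [58.6 60.4 61.9] orange 39
-17 127 [61.2 62.9 64.8] orange 127
-14 59 [63.1 64.7 65.6] orange 59
-11 1 [64.4 64.4 64.4] orange 1
wall Y [-18.  -14.1  17.4] X [-89.6 -78.2] Zmax 107.78207354327854
orange Y [-12.5  -0.4  12.1]
```

Call:
jog_arm --plan '[0.004,0.0008,0,0,0,0,0.008,0.0016,0,0,0,0,0.0115,0.0023,0,0,0,0,0.0145,0.0029,-0.001,0,0,0,0.0155,0.0031,-0.001,0,0,0,0.0155,0.0031,-0.001,0,0,0,0.0155,0.0031,-0.001,0,0,0]'

```text
clock: 13.1
eef_pos: [560.8, -220.5, 37.3]
eef_rot: [3.139, 0.752, 0.197]
wrist_force: [-6.0, -0.2, 5.6]
finger_gap: 25.1
finger_force: 45.0
```

Run:
```python
from h import *
F=[];E=[]
for i in range(6):
    p,d,c=grab('wrist'); s=manip.read_state(); F.append(s['wrist_force']);E.append(s['eef_pos'])
print(s['clock'],np.mean(E,0).round(2),np.mean(F,0).round(2),'along -ux',-np.mean(F,0)@UX, np.std(F,0))
```

```text
13.4 [ 560.8  -220.46   37.36] [-6.07 -1.08  5.02] along -ux -6.163542005813503 [0.45207285 0.22256634 0.46916144]
```

Call:
jog_arm --plan '[0.002,0.0004,0,0,0,0,0.0022,0.0004,-0.0035,1.3,-6.4,0,0.0025,0.0005,-0.0069,2.59,-12.74,0,0.0027,0.0005,-0.0098,3.59,-17.64,0,0.0027,0.0005,-0.0098,3.59,-17.64,0,0.0027,0.0005,-0.0098,3.59,-17.64,0]'

```text
clock: 14.0
eef_pos: [563.1, -220.8, 27.9]
eef_rot: [3.139, 0.437, 0.196]
wrist_force: [-7.0, -4.9, 4.4]
finger_gap: 25.2
finger_force: 44.9
```

```bash
cat > st.py <<'E'
from h import *
F=[];E=[]
for i in range(5):
    p,d,c=grab('wrist'); s=manip.read_state(); F.append(s['wrist_force']);E.append(s['eef_pos'])
r=R.from_euler('xyz',s['eef_rot']).as_matrix(); F=np.mean(F,0);e=np.mean(E,0)
print(s['clock'],e.round(2),'tilt',np.degrees(np.arccos(-r[2,2])).round(1),'F ux,uy,z',F@UX,F@np.cross(UZ,UX),F[2],'gap',s['finger_gap'])
vv,uu=np.mgrid[0:480:1,150:500:1]; 
K=np.array([[c['fx'],0,c['cx']],[0,c['fy'],c['cy']],[0,0,1]]);q=cv2.undistortPoints(np.stack([uu.ravel(),vv.ravel()],1)[:,None].astype(float),K,np.array([c['k1'],0,0,0.]))[:,0]
dd=d[vv.ravel(),uu.ravel()]; P=c['origin']+(np.c_[q,np.ones(len(q))]*dd[:,None])@att(c).T
rr=P-O; X=rr@UX+3; Y=rr@np.cross(UZ,UX); Z=rr[:,2]-7; col=p[vv.ravel(),uu.ravel()].astype(int)
ok=(dd>0)&(abs(Y)<3)&(X>-75)&(X<0)&(Z>0)&(Z<80)&(col[:,0]-col[:,2]>60)&(col[:,0]>110)
a=np.polyfit(X[ok],Z[ok],1); print('orange top-line: tilt',np.degrees(np.arctan(a[0])).round(1),'X range',np.percentile(X[ok],[.5,99.5]).round(1),'Z at -70,-40,-10',np.polyval(a,[-70,-40,-10]).round(1))
k=(dd>0)&(abs(Y)<7)&(Z>31)&(Z<45)&(X>-12)&(X<12)&~ok;
E
python3 st.py
```

```text
14.25 [ 563.31 -220.73   27.72] tilt 25.1 F ux,uy,z 7.863026886645654 3.5568923935718755 5.766578186048674 gap 25.17784290923891
orange top-line: tilt 23.6 X range [-74.8 -20.7] Z at -70,-40,-10 [29.8 42.9 56. ]
```

Call:
jog_arm --plan '[0.0004,-0.0007,-0.003,1,-4.9,0,0.0007,-0.0006,-0.006,2,-9.8,0,0.0011,-0.0005,-0.009,2.99,-14.7,0,0.0011,-0.0005,-0.009,2.99,-14.7,0,0.0011,-0.0005,-0.009,2.99,-14.7,0]'

```text
clock: 14.75
eef_pos: [563.6, -220.5, 17.9]
eef_rot: [-3.141, 0.177, 0.198]
wrist_force: [-7.3, -1.4, 0.8]
finger_gap: 24.8
finger_force: 44.9
```

```bash
python3 st.py
```

```text
15.0 [ 563.85 -220.42   17.7 ] tilt 10.2 F ux,uy,z 7.9123903434884095 -0.19081522708376591 0.3608905433513826 gap 25.25186856196892
orange top-line: tilt 9.2 X range [-74.7 -13.5] Z at -70,-40,-10 [27.2 32.  36.8]
```

Call:
jog_arm --plan '[0.0005,0.0001,-0.002,0.6,-3,0,0.001,0.0002,-0.004,1.2,-6,0,0.0016,0.0003,-0.006,1.85,-9.2,0,0.0016,0.0003,-0.006,1.85,-9.2,0,0.0016,0.0003,-0.006,1.85,-9.2,0]'

```text
clock: 15.5
eef_pos: [565.3, -220.1, 11.7]
eef_rot: [-3.141, 0.013, 0.198]
wrist_force: [-8.1, -1.0, 0.0]
finger_gap: 25.3
finger_force: 44.8
```

```bash
python3 st.py
```

```text
15.75 [ 565.51 -220.06   11.66] tilt 0.8 F ux,uy,z 7.850541311852788 -0.4634135769697052 0.8328713083113941 gap 24.90250637059377
orange top-line: tilt -1.2 X range [-74.3  -0.5] Z at -70,-40,-10 [26.5 25.9 25.3]
```

Call:
jog_arm --plan '[-0.002,-0.0004,0,0,0,0,-0.004,-0.0008,0,0,0,0,-0.006,-0.0012,0,0,0,0,-0.0078,-0.0016,0,0,0,0,-0.0078,-0.0016,0,0,0,0]'

```text
clock: 16.25
eef_pos: [558.4, -221.6, 11.9]
eef_rot: [-3.142, 0.011, 0.198]
wrist_force: [-4.3, -1.1, -0.2]
finger_gap: 25.3
finger_force: 44.8
```

```bash
python3 st.py
```

```text
16.5 [ 558.56 -221.54   11.94] tilt 0.6 F ux,uy,z 3.7025606596033933 -0.7693909085710642 -0.6849547592527909 gap 25.10977092507752
orange top-line: tilt 0.3 X range [-67.3  -4.6] Z at -70,-40,-10 [26.2 26.4 26.6]
```

Call:
jog_arm --plan '[0,0,0,0,0,0,0,0,0,0,0,0,0,0,0,0,0,0,0,0,0,0,0,0,0,0,0,0,0,0]' --claw 0.05

```text
clock: 17.0
eef_pos: [558.7, -221.6, 12.1]
eef_rot: [3.141, 0.01, 0.198]
wrist_force: [0.8, -0.2, 0.0]
finger_gap: 49.9
finger_force: 0.0
```

Call:
jog_arm --plan '[0,0,0.02,0,0,0,0,0,0.05,0,0,0,-0.03,-0.006,0.09,0,0,0,-0.07,-0.006,0.12,0,0,0,-0.07,-0.006,0.12,0,0,0,-0.07,-0.006,0.12,0,0,0]'

```text
clock: 17.6
eef_pos: [488.7, -227.9, 132.8]
eef_rot: [3.14, 0.009, 0.197]
wrist_force: [-0.6, -0.1, 0.1]
finger_gap: 50.5
finger_force: 0.0
```

```bash
python3 st.py
python3 - <<'E'
from h import *
p,d,c=load('wrist'); q=np.rot90(p[70:290,280:390]).copy(); save('w5',q,3.6)
E
```

```text
17.85 [ 488.85 -227.4   131.03] tilt 0.7 F ux,uy,z -0.007033313827621796 0.37280334467117615 -0.10011753439876254 gap 49.65685322395936
orange top-line: tilt -0.1 X range [-64.4  -5.3] Z at -70,-40,-10 [26.2 26.2 26.1]
```

View pics/w5.png

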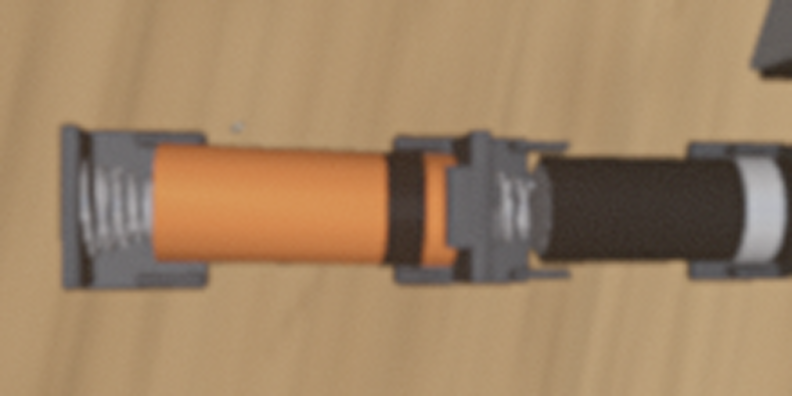

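The cell lies level, with its flat end on the spring (crop x≈153) and its band and button end under the lip (crop x≈450). The top line is 26.2 mm over the floor with no tilt, and the flat end is about 64.5 mm from the + contact, which is home. Handing in.

```bash
python3 -c "
from cell import manip
print(manip.sign_off())"
```

```text
the job is handed in; nothing more can be done
None
```

The orange cell is loaded in the empty bay, flat end on the spring and button end under the lip, measured level and fully home; I've handed the job in after about 18 s of robot time, and no verdict came back.

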